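Slide the locked specimen carriage under the microscope

ROBOT

A 6-joint arm with a two-finger parallel gripper is mounted at the origin on the work surface. World frame = base frame: x ahead of the robot, y to its left, z up, the work surface at z = 0. Lengths are in m, angles in rad, forces in N, time in s.
With the tool pointing down it reaches from about 0.4 to 0.825 m from the base axis. Payload 7 kg.
Tool frame: the origin (TCP) lies between the finger pads; the fingertips stand 17 mm ahead of it and the grasp point (between the pads) lies 2 mm behind it; x points along the fingers, z is the direction in which the jaws open and shut, and the axes are right-handed (so a half turn about x gives the same grasp; the last joint's range is limited). The gripper opens to 88 mm and grips with 3 to 60 N. Pads are 19 mm wide; open, the fingers measure 130 mm over their backs; the gripper's body (78 mm by 193 mm) begins 47 mm behind the grasp point.
Start: joints at [-0.911, 0.359, 0.012, 0, -1.224, -0.288], TCP at [0.245, -0.629, 0.206] pointing down, gripper open.
Joint ranges: [-3.07, 3.07], [-1.43, 2.12], [-1.02, 1.25], [-3.03, 1.67], [-3.05, -0], [-3.03, 3.03]. Speed limits (rad/s): [2.39, 2.39, 3.01, 3.14, 3.14, 3.14].

INTERFACE

Orientations are given as [roll, pitch, yaw] about the fixed x, y, z axes, in that order (R = Rz(yaw) Ry(pitch) Rx(roll)).
In Python, from station import * gives the robot as it stands.
- The arm moves only by the tool step_arm, never from a script. Its argument "deltas" is a list of rows, each a list of 5 numbers: the shift along the tool's x, y, z in cm, then the turn about the tool's x in degrees, then the closure, from 0 (fully open) to 1 (shut). In form: [[dx, dy, dz, roll, fingers], ...]. A call has exactly 10 rows; each row is the pose to reach, as a shift and turn from the pose commanded when the call began, along the tool's axes at that moment; what a row does not reach only later rows make up. A row lasts 1/12 s, in which the tool goes at most 41.7 mm and 7.16 degrees, less where a joint would pass 70% of its speed; a pose out of reach is approached as far as the arm can. A call with a gripper value outside its range is refused whole. The fingers move at their own pace and stop on an object; "squeeze" is the grip in N (left out, the last holds). Time passes only in rows, so rows that repeat a pose let the fingers close, or fill a call up. It gives the time, the measured TCP pose, the force and the opening at its end, in the units of the state.
- get_state(): the state, without advancing time (a new reading comes with each control period).
- grab_frame(name): name is "scene" or "top"; returns a dict with "pixels" (384x512x3 uint8, red, green, blue), "range_z" (384x512 float32, m along the optical axis (not along the pixel's ray), 0 where there is no reading), "fx", "fy", "cx", "cy" (pixels), "view" (4x4, takes a point from world to camera coordinates). Camera axes: x right, y down, z forward; pixel columns grow to the right and rows downward; lengths in m; the calibration is good to about 2 mm. A picture is of the moment at which its call begins.
- job_done(): hands the job in, once; it reports no verdict.
Trained networks look in the newest picture that a camera, given by its name, has taken for a name from the list of things; names that differ only in an ending like _2 or _b are one class to them, and where a whole thing is asked for, a point or a joint stands for the part that bears it (a point fixed in the world has none). Each returns a list of dicts, best first, with "conf" (0 to 1); they miss things now and then, are a little off and sometimes report something else, mostly with a low value. They report only what shows in the picture. A call takes as long as a camera call. They do not tell look-alikes from the thing itself.
- boxes_of(thing, camera): "extent" ([left, top, right, bottom] in pixels, round what is visible of it).
- masks_of(thing, camera): "mask" (384x512 bool, what is visible of it) and "extent" ([left, top, right, bottom] in pixels, round what is visible of it).
The state is a dict: "t": time; "q": joint angles; "qd": joint speeds; "joint_efforts": joint torques, N m; "eef_pos": TCP position; "ee_rot": TCP orientation; "force": force on the tool from outside, world axes, zero at the start; "moment": the same for the moment, N m; "width": finger opening in m.
Only numpy, scipy, OpenCV 4.12 (cv2) and the standard library are available. Lean on these libraries where they do the work, as an engineer would, in place of code of your own. Each camera call takes 0.05 s, during which the arm holds its last target.

TASK

Bring the petri dish under the microscope: press the red lock button on the carriage down with your fingertips and keep it down while you push the carriage along its rail all the way to its end stop beneath the objective, then let the button spring back up so that the carriage is locked there, and move clear. Do not touch, pick up or spill the dish out of its ring, and leave everything else on the bench where it is.

Things in the scene. Friction and masses are not known exactly. Their poses are not given: they have to be found in the camera images.
- scope_unit: White and blue microscope with a loading rail, one fixed piece. Origin on the bench below the middle of the button's path. +y = slide direction, along the rail to the microscope; +x = the side of the microscope's column; z up. Rail 40 mm wide, top at z 90 mm; foot plate 120 (x) by 260 (y) mm. Optical axis at y = 228 mm; head 76 mm wide, base 150 mm wide in y; about 410 mm tall.
- carriage (a joint): Travel of the carriage in m: 0 = loading end (start, locked), 0.096 = against the end stop, dish under the objective. About 1.5 to 2 N of sliding friction. A tab under the button sits in a rack with a notch every 16 mm: it moves only with the button at least 4.5 mm down (1.5 mm play when locked) and locks again in the next notch if the button comes up; last notch at the end stop (from 0.0945).
- lock_button (a joint): Travel of the red button in m: 0 = up (locked), 0.008 = fully down. Spring: starts to move at 2 N, fully down at 6 N; hard stop after that.
- button_top (a point): Centre of the top face of the red lock button; moves with carriage and button. Flat cap 54 mm across the rail (x of scope_unit) by 40 mm along it (y), top 116 mm above the bench when up, 10 mm above the carriage's deck (grey, 90 mm wide, 130 mm long), near the deck's rear end.
- shoulder (a point): Middle of the top rear edge of the blue shoulder on the carriage, 28 mm ahead of the button's centre along the slide direction, 130 mm above the bench (14 mm above the button). 90 mm wide, 64 mm long; its rear face stands upright next to the button: a fingertip pressing the button can push the carriage by it, or drag it by friction on the button.
- nest (a point): Centre of the floor of the black ring that carries the dish, on the carriage, 180 mm ahead of the button's centre along the slide direction, 102 mm above the bench. Ring 64 mm inside, 74 mm outside, 6 mm high.
- dish_center (a point): Centre (half-way up) of the petri dish with pink culture, loose in the ring: 60 mm across, 14 mm high, 35 g.
- objective (a point): Lower tip of the microscope's objective, on the optical axis, 135 mm above the bench.
- spare_dish: Second petri dish lying on the bench, 60 mm across, 14 mm high, green culture, loose bystander on the bench. Origin at the centre of its underside.
- amber_bottle: Amber stain bottle, 36 mm across, 75 mm high, loose bystander on the bench. Origin at the centre of its underside.
- green_bottle: Green stain bottle, 36 mm across, 75 mm high, loose bystander on the bench. Origin at the centre of its underside.
- beaker: Glass beaker, 60 mm across, 75 mm high, loose bystander on the bench. Origin at the centre of its underside.
- slide_box: Blue box of slides, 100 x 85 x 34 mm, loose bystander on the bench. Origin at the centre of its underside.
- pencil: Yellow pencil, 7.5 mm thick, about 175 mm long, lying along its x axis, loose bystander on the bench. Origin at the centre of its underside.
- dish: The same petri dish as dish_center; origin at the centre of its underside.
Mind the look-alikes: they are no part of the job. What is shaped like the dish but grey or orange is not meant.

How it is judged:
On the way, in this order (a step that is already met when the one before it is completed fails the run):
1. the button is pressed down while the carriage is still at the loading end (value of joint lock_button above 0.0045 m and value of joint carriage below 0.012 m), for 0.05 s.
2. the carriage is at its end stop with the button still held down by the robot (value of joint lock_button above 0.0035 m and value of joint carriage above 0.092 m and contact force between the fingers and lock_button above 0.5 N), for 0.05 s.
At the end, for the whole second after the job is handed in: The carriage is within 3 mm of its end stop, the button is up again (less than 2.5 mm down), so that the carriage is locked, and the dish lies at rest flat in its ring (centre within 5 mm of the ring's) under the objective (within 9 mm of the optical axis) (value of joint carriage above 0.093 m and value of joint lock_button below 0.0025 m and linear speed of dish below 0.02 m/s and horizontal distance between dish_center and nest below 0.005 m and z of dish_center in the frame of nest below 0.011 m and horizontal distance between dish_center and objective below 0.009 m); the robot touches nothing.
It fails at once if the button is let up while the carriage is between its ends (value of joint carriage between 0.006 and 0.09 m and value of joint lock_button below 0.003 m).
It fails at once if the robot touches the dish (contact force between any of the arm, the fingers and dish above 0.3 N).
It fails at once if the dish is lifted or thrown out of its ring (z of dish_center in the frame of nest above 0.014 m or horizontal distance between dish_center and nest above 0.008 m).
It fails at once if a bystander is moved more than 15 mm (distance of any of spare_dish, amber_bottle, green_bottle, beaker, slide_box, pencil from where it was at the start of the episode above 0.015 m).
It also fails if it takes over 35 s, if anything falls off the work surface, if the arm or the gripper's body presses on something with over 40 N, if the wrist force passes 120 N, or if a joint passes its speed limit or range.

## Working session

There is one attempt and no reset: what is moved stays moved. The work goes in short steps, Python scripts to look and compute and a tool call to move; the robot and the scene stay as the last step left them, time stands still between calls to the robot, and variables do not carry over. Pictures are saved under pics/ and viewed, and the job is handed in when it is done.

Besides the shell and the picture viewer there is one more tool, called after "Call:" as name([rows], argument=value, ...), one row to a line, values as JSON. step_arm: Moves the arm, as the interface text tells. Its arguments: {"type":"object","properties":{"deltas":{"type":"array"},"squeeze":{"type":"number"}},"required":["deltas"]}

```bash
mkdir -p pics; ls; cat > h.py <<'E'
from station import *
import numpy as np, cv2
def P(f,u,v,z=None):
    if z is None: z=f["range_z"][int(v),int(u)]
    c=np.array([(u-f["cx"])/f["fx"]*z,(v-f["cy"])/f["fy"]*z,z,1])
    return (np.linalg.inv(f["view"])@c)[:3]
def cloud(f):
    z=f["range_z"];v,u=np.indices(z.shape)
    c=np.stack([(u-f["cx"])/f["fx"]*z,(v-f["cy"])/f["fy"]*z,z,np.ones_like(z)],-1)
    return (c@np.linalg.inv(f["view"]).T)[...,:3]
E
python3 - <<'E'
from h import *
print(get_state())
for n in("scene","top"):
    f=grab_frame(n); cv2.imwrite(f"pics/{n}0.png",f["pixels"][...,::-1]); print(n,f["fx"],f["view"])
    for t in("lock_button","button_top","shoulder","nest","dish","carriage","objective"):
        for b in boxes_of(t,n)[:3]: print(t,np.round(b["extent"]),round(b["conf"],2))
E
```

```text
pics
{'t': 0.0, 'q': array([-9.10895734e-01,  3.59408732e-01,  1.10377813e-02, -3.88351961e-04,
       -1.22413339e+00, -2.88148141e-01]), 'qd': array([ 9.68528646e-04,  2.28980356e-04, -1.61948698e-04,  3.60030045e-06,
        4.30488014e-04, -2.07358634e-03]), 'joint_efforts': array([-3.02793469e-04, -5.82718313e+01,  2.93053383e+01,  6.99729905e+00,
        6.70801266e-03, -1.37453117e-04]), 'eef_pos': array([ 0.24499803, -0.6283714 ,  0.20469256]), 'ee_rot': array([0.07760593, 1.56904972, 2.02002245]), 'force': array([-0.34204776,  0.32433738, -0.74016876]), 'moment': array([-0.0262775 ,  0.01431001,  0.03676018]), 'width': 0.0877470511955818}
scene 490.7761264392467 [[ 0.32638561  0.94521552  0.00632881 -0.20061786]
 [ 0.6126378  -0.2064373  -0.76292763 -0.23352873]
 [-0.71982454  0.25288587 -0.64645292  1.64996594]
 [ 0.          0.          0.          1.        ]]
lock_button [225. 186. 251. 204.] 0.63
button_top [227. 184. 246. 201.] 0.75
button_top [206.  63. 390. 252.] 0.53
button_top [172. 175. 193. 214.] 0.47
shoulder [216. 163. 313. 213.] 0.93
shoulder [144. 225. 192. 2
[... 197 characters left out ...]
. 254.] 0.74
top 396.57747359935985 [[ 0.01914725 -0.99981028  0.00357693  0.01230001]
 [-0.99293888 -0.01943433 -0.11702434  0.54641285]
 [ 0.11707165 -0.00131097 -0.99312261  1.03831962]
 [ 0.          0.          0.          1.        ]]
lock_button [265. 172. 285. 196.] 0.91
button_top [269. 170. 290. 197.] 0.74
button_top [195. 192. 220. 216.] 0.71
button_top [309. 217. 330. 241.] 0.26
shoulder [183. 165. 291. 225.] 0.96
shoulder [270. 134. 282. 144.] 0.4
nest [188. 165. 293. 223.] 0.82
dish [170. 109. 194. 131.] 0.9
dish [243.  88. 260. 113.] 0.9
dish [100. 170. 123. 193.] 0.82
carriage [188. 165. 294. 227.] 0.93
objective [112. 128. 305. 248.] 0.57
objective [266. 171. 287. 198.] 0.47
```

```bash
python3 - <<'E'
import cv2
for n,(a,b,c,d) in {"scene":(130,60,400,320),"top":(90,80,340,260)}.items():
    i=cv2.imread(f"pics/{n}0.png")[b:d,a:c]; s=min(800/(c-a),600/(d-b)); cv2.imwrite(f"pics/{n}0z.png",cv2.resize(i,None,fx=s*.99,fy=s*.99,interpolation=2))
E
```

```text
(no output)
```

View pics/scene0.png

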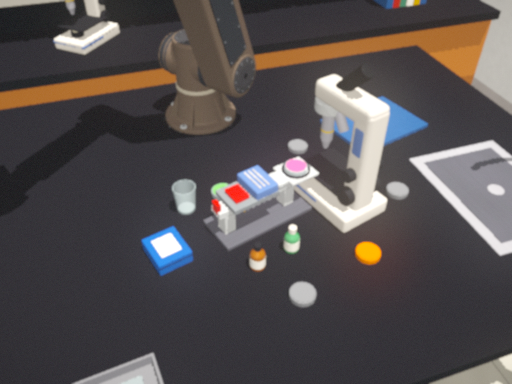

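View pics/scene0z.png

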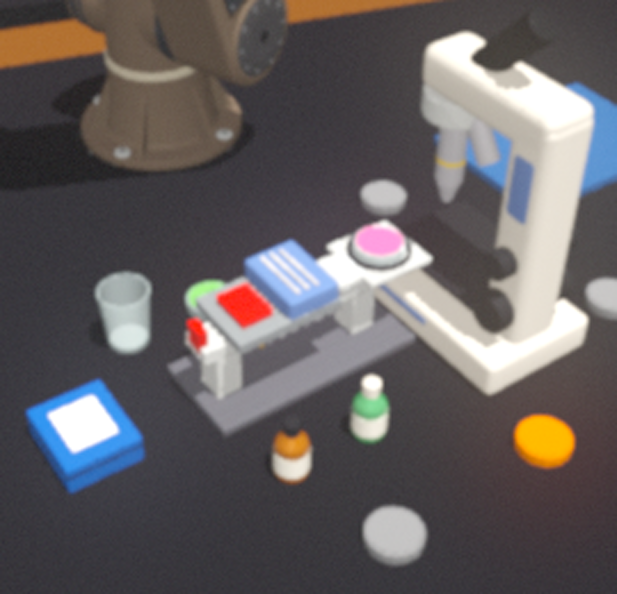

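View pics/top0z.png

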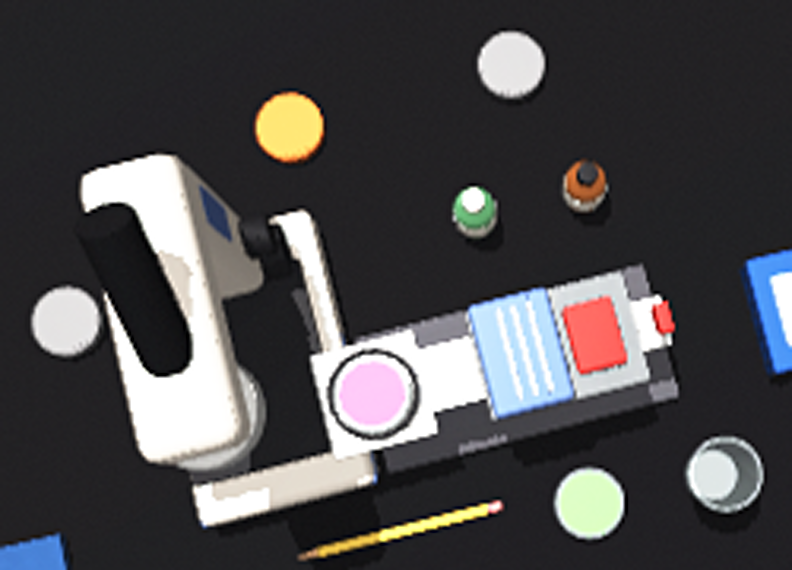

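The top view shows the red button at about (278,185), the blue shoulder at (255,190) and the dish at (208,204). The small red piece at (299,180) sits on the rail's end and isn't the button. Next I measure in both views.

```bash
cat > m.py <<'E'
from h import *
def run(save=None):
  for n in("scene","top"):
    f=grab_frame(n); C=cloud(f); hsv=cv2.cvtColor(f["pixels"],cv2.COLOR_RGB2HSV)
    if save: cv2.imwrite(f"pics/{n}{save}.png",f["pixels"][...,::-1])
    H,S,V=[hsv[...,i].astype(int) for i in range(3)]
    ms={"red":((H<8)|(H>172))&(S>150)&(V>100),"pink":(H>140)&(H<168)&(S>40)&(V>120),"blue":(H>100)&(H<122)&(S>60)&(V>100)}
    for k,m in ms.items():
        nn,l,st,ce=cv2.connectedComponentsWithStats(m.astype(np.uint8))
        for i in range(1,nn):
            if st[i,4]<25: continue
            p=C[l==i]; p=p[(f["range_z"][l==i]>0)]
            if len(p)<10: continue
            t=p[p[:,2]>np.percentile(p[:,2],70)-0.006]
            r=cv2.minAreaRect((t[:,:2]*1000).astype(np.float32))
            print(n,k,st[i],np.round(ce[i]),"med",np.round(np.median(p,0),4),"rect",np.round(r[0],1),np.round(r[1],1),round(r[2],1))
if __name__=="__main__":
    import sys; run(sys.argv[1] if len(sys.argv)>1 else None)
E
python3 m.py
```

```text
scene red [393   0   7   8  47] [396.   3.] med [-0.6465  1.1368  0.0133] rect [-645.2 1138.4] [32.2 21.3] 84.0
scene red [225 185  24  18 248] [237. 193.] med [ 0.5522 -0.0377  0.1146] rect [548.6 -37.3] [52.  37.2] 13.8
scene red [212 199   8  13  67] [216. 205.] med [ 0.5642 -0.093   0.1035] rect [563.5 -92.4] [22.9  9.9] 1.6
scene pink [286 158  21  14 219] [295. 165.] med [0.4959 0.1361 0.1156] rect [494.4 135.8] [51.3 48.4] 51.6
scene blue [376   0  17   9  97] [386.   3.] med [-0.6578  1.091   0.0128] rect [-669.8 1096.8] [69.1 35.9] 8.0
scene blue [ 378   96   51   50 1098] [401. 122.] med [0.2879 0.611  0.0124] rect [263.8 619.5] [146.1 280.7] 63.9
scene blue [334 117  20  27 240] [345. 131.] med [0.2701 0.3954 0.0128] rect [356.1 342.6] [ 58.3 385.7] 59.1
scene blue [353 129  10  28 187] [357. 142.] med [0.6081 0.2348 0.2395] rect [608.5 233.7] [23.4  7.7] 21.9
scene blue [236 164  42  36 660] [257. 182.] med [0.5434 0.0183 0.1268] rect [529.1  21.2] [92.3 65.7] 15.1
scene blue [ 141  225   53   51 1219] [168. 252.] med [ 0.6143 -0.2236  0.0311] rect [ 583.8 -222.5] [106.6  85.3] 15.0
top red [268 174  20  24 322] [277. 186.] med [ 0.5399 -0.0361  0.1169] rect [541.8 -36. ] [52.1 38.8] 15.6
top red [296 175   7  10  47] [299. 180.] med [ 0.557  -0.0908  0.1121] rect [557.8 -91.1] [22. 11.] 14.9
top pink [197 194  21  20 307] [207. 204.] med [0.4915 0.1367 0.1177] rect [492.7 136.8] [48.2 46.9] 47.6
top blue [325 155  40  43 733] [344. 176.] med [ 0.5781 -0.2208  0.035 ] rect [ 581.6 -222.9] [99.7 85.3] 15.0
top blue [238 171  33  41 542] [256. 192.] med [0.5191 0.0135 0.1308] rect [526.4  21.6] [89.8 63.3] 15.6
top blue [   6  248  117  104 8625] [ 64. 300.] med [0.237  0.5198 0.0152] rect [239.4 519.5] [209.9 280.8] 14.2
```

The heights, sizes and spacings agree: button at z 116 mm, shoulder centre 59.5 mm ahead, dish 179 mm ahead. Next I work out the tool axes and moves.

```bash
cat > d.py <<'E'
from h import *
from scipy.spatial.transform import Rotation as Ro
a=np.deg2rad(15.3); D=np.array([-np.sin(a),np.cos(a),0]); X=np.array([np.cos(a),np.sin(a),0])
B=np.array([0.5415,-0.036,0.116])
def go(off,z,s=None):
    s=s or get_state(); R=Ro.from_euler("xyz",s["ee_rot"]).as_matrix()
    t=B+D*off; t=np.array([t[0],t[1],z])
    d=(t-s["eef_pos"])*100
    w=R.T@X; roll=np.degrees(np.arctan2(-w[1],w[2])); roll=(roll+90)%180-90
    print("pos",s["eef_pos"].round(4),"target",t.round(4),"tool delta cm",np.round(R.T@d,2),"roll",round(roll,1),"F",s["force"].round(1),"w",round(s["width"],4),"t",s["t"], "q6",s["q"][5].round(2)); print("slide dir in tool",np.round(R.T@D,3))
    print("along/lat vs button", np.round([(s["eef_pos"]-B)@D,(s["eef_pos"]-B)@X],4))
if __name__=="__main__":
    import sys; go(float(sys.argv[1]),float(sys.argv[2]))
E
python3 d.py 0.008 0.18
```

```text
pos [ 0.2452 -0.6289  0.2057] target [ 0.5394 -0.0283  0.18  ] tool delta cm [  2.57 -49.23  45.27] roll -84.0 F [ 0.1  1.5 -0.9] w 0.0872 t 0.9 q6 -0.29
slide dir in tool [-0.    -0.105  0.995]
along/lat vs button [-0.4937 -0.4422]
```

Call:
step_arm([
  [0, -1, 1, -2, 0.3],
  [0, -3, 2.8, -6, 0.6],
  [0, -6, 5.5, -11, 1],
  [0, -9, 8.3, -16, 1],
  [0, -12, 11, -21, 1],
  [0, -15, 13.8, -26, 1],
  [0, -18, 16.5, -31, 1],
  [0, -21, 19.3, -36, 1],
  [0, -23.5, 21.6, -40, 1],
  [0, -24.6, 22.6, -42, 1],
], squeeze=10)

```text
t: 1.73
eef_pos: [0.3934, -0.3256, 0.2062]
ee_rot: [-2.642, 1.569, 0.041]
force: [0.6, 0.2, 0.1]
width: 0.0264
```

```bash
python3 d.py 0.008 0.18
```

```text
pos [ 0.3934 -0.3256  0.2062] target [ 0.5394 -0.0283  0.18  ] tool delta cm [  2.64 -33.11   0.08] roll -41.6 F [0.6 0.2 0.1] w 0.0264 t 1.7333 q6 -0.15
slide dir in tool [-0.    -0.748  0.664]
along/lat vs button [-0.2402 -0.2192]
```

Call:
step_arm([
  [0, -2, 0, -3, 1],
  [0, -5, 0, -8, 1],
  [0, -9, 0, -13, 1],
  [0, -13, 0, -18, 1],
  [0, -17, 0, -23, 1],
  [0.5, -21, 0, -28, 1],
  [1, -25, 0, -33, 1],
  [1.6, -29, 0, -37, 1],
  [2.2, -32, 0.1, -40, 1],
  [2.6, -33.1, 0.1, -41.6, 1],
])

```text
t: 2.57
eef_pos: [0.5412, -0.0291, 0.1791]
ee_rot: [-2.734, 1.57, 0.675]
force: [1.2, 0.2, -0.0]
width: 0.0003
```

```bash
python3 d.py 0.008 0.135; python3 - <<'E'
from h import *
for n in("scene","top"):
    f=grab_frame(n); c=f["pixels"][130:260,180:330] if n=="scene" else f["pixels"][110:260,180:330]
    cv2.imwrite(f"pics/{n}1.png",cv2.resize(c[...,::-1],None,fx=4,fy=4))
E
```

```text
pos [ 0.5412 -0.0291  0.1791] target [ 0.5394 -0.0283  0.135 ] tool delta cm [ 4.41 -0.12  0.16] roll -0.0 F [ 1.2  0.2 -0. ] w 0.0003 t 2.5667 q6 -0.04
slide dir in tool [ 0. -1.  0.]
along/lat vs button [0.0068 0.0015]
```

View pics/scene1.png

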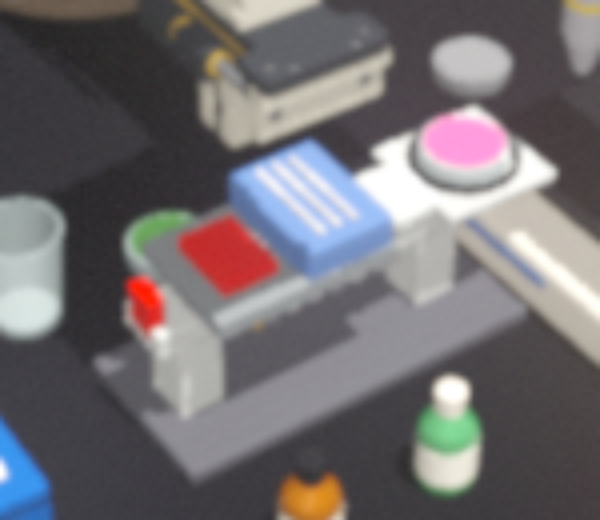

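View pics/top1.png

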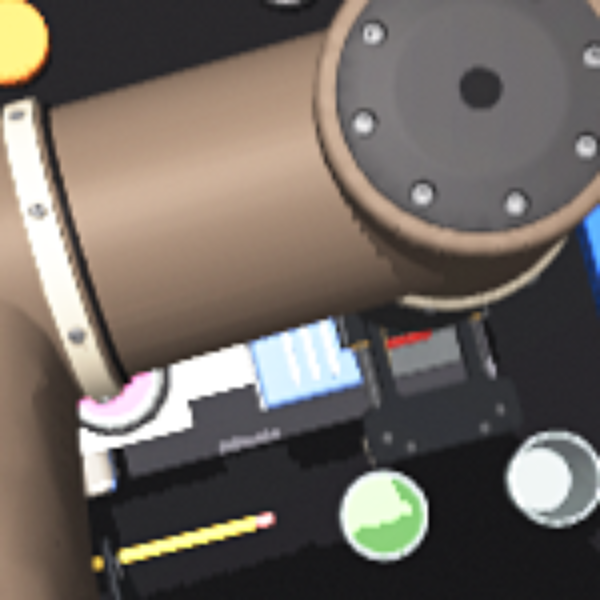

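The scene crop shows the button unobstructed at (230,255) with the gripper seemingly behind it. I'll project the TCP into the full pictures to check.

```bash
python3 - <<'E'
from h import *
s=get_state()
for n in("scene","top"):
    f=grab_frame(n); im=f["pixels"][...,::-1].copy()
    for p,c in((s["eef_pos"],(0,255,0)),(s["eef_pos"]-[0,0,.017],(255,255,0)),(np.array([.5415,-.036,.116]),(0,255,255))):
        q=f["view"]@np.r_[p,1]; u=(int(q[0]/q[2]*f["fx"]+f["cx"]),int(q[1]/q[2]*f["fy"]+f["cy"])); print(n,u,q[2],f["range_z"][u[1],u[0]]); cv2.circle(im,u,2,c,-1)
    cv2.imwrite(f"pics/{n}2.png",cv2.resize(im,None,fx=1.5,fy=1.5))
E
```

```text
scene (237, 168) 1.1378643675828226 1.4225519
scene (237, 174) 1.1488540671892098 1.4065459
scene (236, 190) 1.1760885220021704 1.1740854
top (276, 182) 0.9241014316833263 0.50349116
top (276, 183) 0.9409845159815085 0.5041859
top (277, 185) 0.9865588872573499 0.51253504
```

View pics/scene2.png

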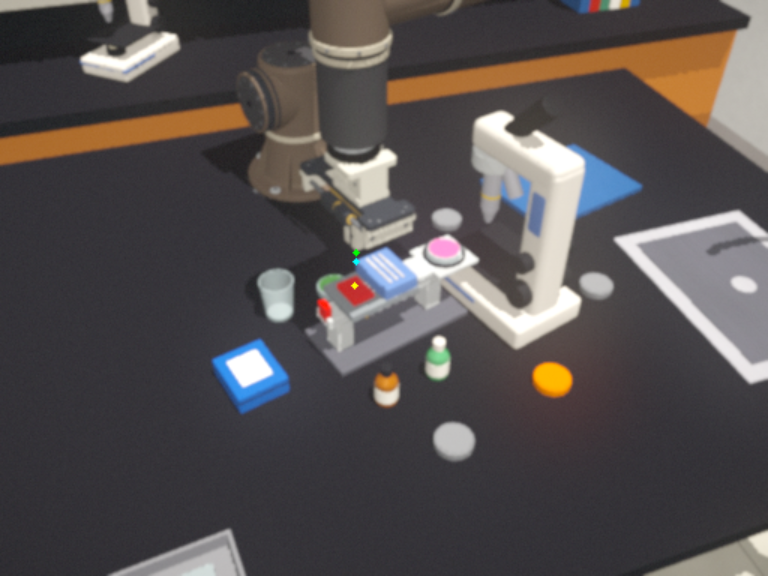

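View pics/top2.png

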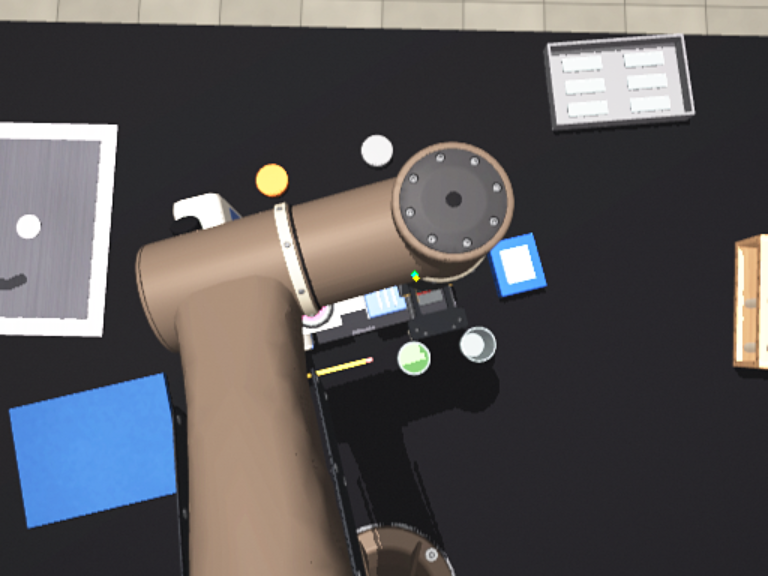

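The fingertips should show at scene (237,174), but the depth there reads the bench behind it. I'll check where the gripper actually is in the depth clouds, and how the arm clears the microscope.

```bash
python3 - <<'E'
from h import *
s=get_state(); print(s)
f=grab_frame("scene"); C=cloud(f)
cv2.imwrite("pics/sz.png",cv2.resize(f["pixels"][60:220,180:340,::-1],None,fx=3.7,fy=3.7,interpolation=2))
for v in range(90,200,6): print(v,[tuple((C[v,u]*100).round().astype(int)) for u in range(205,290,10)])
E
```

```text
{'t': 2.7667, 'q': array([ 3.02068620e-01,  1.57879121e-01, -3.22813996e-01,  3.03389910e-05,
       -1.09067395e+00, -4.15837385e-02]), 'qd': array([-0.02304284, -0.01176342,  0.00147652,  0.0020794 , -0.00112733,
       -0.00069827]), 'joint_efforts': array([ 9.10782013e-01, -3.96950054e+01,  2.77281547e+01,  6.54432893e+00,
        1.00572074e-01,  3.73450911e-02]), 'eef_pos': array([ 0.53960226, -0.03276482,  0.17961631]), 'ee_rot': array([ 0.08868242,  1.57022496, -2.79241133]), 'force': array([-0.04665689, -1.33705411, -0.67973273]), 'moment': array([ 0.0258548 ,  0.07941587, -0.03142415]), 'width': 0.00020436979214462375}
90 [(np.int64(7), np.int64(1), np.int64(13)), (np.int64(55), np.int64(-8), np.int64(40)), (np.int64(58), np.int64(-6), np.int64(41)), (np.int64(59), np.int64(-4), np.int64(41)), (np.int64(58), np.int64(-2), np.int64(41)), (np.int64(57), np.int64(0), np.int64(40)), (np.int64(-8), np.int64(26), np.int64(0)), (np.int64(-7), np.int64(29), np.int64(0)), (np.int64(-6), np.int64(33), np.int64(0))]
96 [(np.int64(7), np.int64(1), np.int64(10)), (np.int64(6), np.int64(
[... 6319 characters left out ...]
), (np.int64(53), np.int64(-6), np.int64(11)), (np.int64(54), np.int64(-4), np.int64(11)), (np.int64(55), np.int64(-2), np.int64(12)), (np.int64(57), np.int64(0), np.int64(13)), (np.int64(57), np.int64(3), np.int64(12)), (np.int64(56), np.int64(6), np.int64(10)), (np.int64(52), np.int64(10), np.int64(6))]
198 [(np.int64(41), np.int64(-9), np.int64(0)), (np.int64(43), np.int64(-6), np.int64(0)), (np.int64(54), np.int64(-7), np.int64(10)), (np.int64(57), np.int64(-5), np.int64(11)), (np.int64(57), np.int64(-2), np.int64(11)), (np.int64(57), np.int64(0), np.int64(11)), (np.int64(57), np.int64(3), np.int64(10)), (np.int64(49), np.int64(8), np.int64(2)), (np.int64(52), np.int64(10), np.int64(4))]
```

View pics/sz.png

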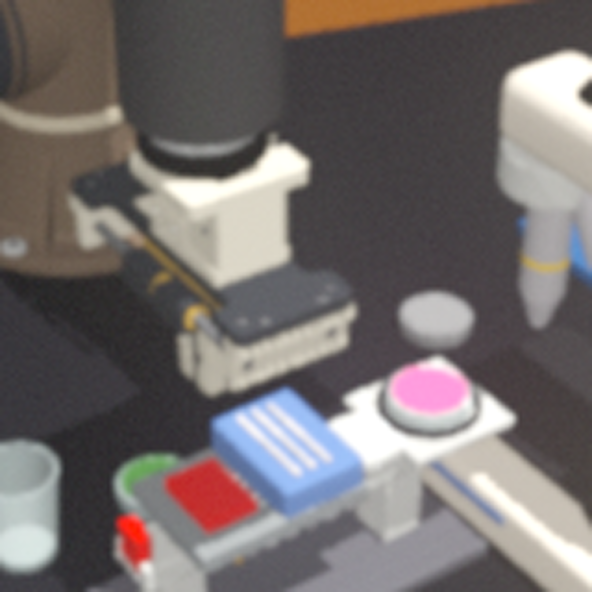

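```bash
python3 - <<'E'
from h import *
f=grab_frame("scene"); C=cloud(f); z=f["range_z"]
a=np.deg2rad(15.3); D=np.array([-np.sin(a),np.cos(a),0]); X=np.array([np.cos(a),np.sin(a),0]); B=np.array([0.5415,-0.036,0])
L=np.stack([(C-B)@X,(C-B)@D,C[...,2]],-1)
for u in range(226,262,4):
    print(u,[(v,)+tuple(int(x) for x in (L[v,u]*1000).round()) for v in range(140,172,2) if abs(L[v,u,0])<.15 and L[v,u,2]>.14])
f=grab_frame("top"); C=cloud(f)
L=np.stack([(C-B)@X,(C-B)@D,C[...,2]],-1)
m=(abs(L[...,0])<.16)&(abs(L[...,1])<.12)&(C[...,2]>.14)&(C[...,2]<.4)
p=L[m]; print("top gripper pts",len(p)); 
for lo in np.arange(.14,.4,.02):
    q=p[(p[:,2]>=lo)&(p[:,2]<lo+.02)]
    if len(q)>5: print(round(lo,2),len(q),q.min(0).round(3),q.max(0).round(3))
# tallest things / arm underside
C2=cloud(grab_frame("scene"))
m=(C2[...,2]>.3)&(C2[...,0]>.2)&(C2[...,0]<.9)
q=C2[m]; print(len(q), q.min(0),q.max(0))
E
```

```text
226 [(140, 23, -35, 290), (142, 23, -35, 285), (144, 21, -34, 278), (146, 23, -36, 275)]
230 [(140, 28, -28, 290), (142, 36, -33, 292), (144, 35, -32, 285), (146, 33, -31, 279), (148, 36, -33, 276), (150, -8, -8, 234), (152, -6, -9, 230), (154, -9, -8, 222), (156, -10, -7, 215), (158, -11, -7, 209)]
234 [(140, 33, -21, 290), (142, 35, -22, 286), (144, 37, -24, 283), (146, 43, -28, 283), (148, 45, -29, 280), (150, 8, -7, 243), (152, 8, -7, 237), (154, 6, -6, 231), (156, 6, -7, 225), (158, 7, -7, 220), (160, 9, -8, 216), (162, 7, -7, 209), (164, 1, -4, 198)]
238 [(140, 51, -22, 301), (142, 43, -18, 290), (144, 72, -35, 309), (146, 72, -35, 304), (148, 71, -35, 298), (150, 61, -29, 285), (152, 59, -28, 278), (154, 19, -4, 238), (156, 15, -2, 229), (158, 16, -2, 224), (160, 17, -3, 219), (162, 16, -2, 212), (164, 13, -1, 204)]
242 [(140, 63, -20, 308), (142, 70, -25, 309), (144, 76, -28, 308), (146, 82, -32, 308), (148, 89, -37, 310), (150, 89, -37, 305), (152, 89, -37, 300), (154, 88, -36, 294), (156, 89, -37, 290), (158, 86, -35, 282), (160, 85, -35, 276), (162, 87, -36, 273)]
246 [(14
[... 449 characters left out ...]
8, -17, 271)]
254 [(140, 79, -1, 309), (142, 84, -4, 309), (144, 88, -7, 307), (146, 94, -11, 308), (148, 97, -13, 305), (150, 96, -13, 299), (152, 91, -9, 290), (154, 88, -8, 282), (156, 87, -7, 276), (158, 88, -7, 271), (160, 90, -9, 268)]
258 [(140, 83, 6, 309), (142, 87, 4, 307), (144, 94, -1, 308), (146, 96, -3, 305), (148, 95, -2, 299), (150, 94, -2, 294), (152, 85, 5, 281), (154, 86, 4, 276), (156, 90, 1, 274), (158, 88, 3, 268)]
top gripper pts 877
0.28 144 [-0.093 -0.034  0.28 ] [-0.022  0.043  0.299]
0.3 719 [-0.098 -0.036  0.3  ] [-0.029  0.043  0.315]
0.38 9 [-0.048 -0.     0.394] [-0.033  0.036  0.4  ]
9737 [ 0.44136084 -0.09392182  0.30000451] [0.64525393 0.30004829 0.58757593]
```

By the camera, the gripper tip is at about z 0.198, 36 mm higher than the reported pose implies. The body underside (z 0.265) is off by the same amount. I'll descend in small steps, watching force and picture. First I check the arm tube's clearance over the microscope.

```bash
python3 - <<'E'
from h import *
f=grab_frame("top"); C=cloud(f); z=f["range_z"]
# image row scans across the tube (1.5x image coordinates /1.5)
for u in (130,160,190,220,250,280,300):
    r=[(v,)+tuple(int(x) for x in (C[v,u]*100).round()) for v in range(80,250,6) if C[v,u,2]>.25]
    print(u,r)
g=grab_frame("scene"); cv2.imwrite("pics/full.png",g["pixels"][...,::-1]); C=cloud(g)
for u in(320,340,360,380): print(u,[(v,)+tuple(int(x) for x in (C[v,u]*100).round()) for v in range(70,120,5) if C[v,u,2]>.2])
for v in(2,8,14,20,30,40,60): print(v,[tuple(int(x) for x in (C[v,u]*100).round()) for u in range(200,320,10) if C[v,u,2]>.2])
E
```

```text
130 [(134, 61, 27, 33), (140, 60, 27, 33), (146, 57, 24, 40), (152, 56, 24, 41), (158, 51, 18, 62), (164, 50, 17, 62), (170, 49, 17, 63), (176, 49, 17, 63), (182, 48, 17, 63), (188, 47, 17, 63), (194, 46, 17, 63), (200, 46, 17, 63), (206, 45, 17, 64), (212, 44, 16, 64), (218, 44, 16, 65), (224, 43, 16, 65), (230, 42, 16, 65), (236, 42, 16, 66), (242, 41, 16, 66), (248, 40, 16, 66)]
160 [(146, 53, 14, 60), (152, 52, 14, 62), (158, 51, 14, 62), (164, 50, 14, 63), (170, 49, 14, 63), (176, 49, 13, 63), (182, 48, 13, 63), (188, 47, 13, 63), (194, 46, 13, 64), (200, 46, 13, 64), (206, 45, 13, 64), (212, 44, 13, 65), (218, 44, 13, 66), (224, 43, 12, 66), (230, 42, 12, 66), (236, 42, 12, 67), (242, 41, 12, 67), (248, 40, 12, 68)]
190 [(140, 53, 10, 62), (146, 52, 10, 62), (152, 52, 10, 63), (158, 51, 10, 63), (164, 50, 10, 63), (170, 49, 10, 63), (176, 49, 10, 63), (182, 48, 10, 63), (188, 47, 10, 62), (194, 47, 10, 63), (200, 46, 10, 63), (206, 45, 10, 63), (212, 44, 10, 64), (218, 44, 9, 65), (224, 43, 9, 65), (230, 42, 9, 65), (236, 42, 9, 66), (242, 41, 9, 67), (248, 40, 9, 67)]
220 [(13
[... 1793 characters left out ...]
), (58, -6, 58), (58, -5, 58), (59, -3, 58), (58, -1, 58), (57, 1, 57), (57, 3, 57), (56, 6, 56), (55, 8, 55), (54, 10, 55), (52, 13, 54)]
8 [(56, -8, 57), (58, -6, 57), (59, -5, 57), (59, -3, 57), (59, -1, 57), (57, 1, 56), (56, 3, 55), (54, 6, 54), (51, 10, 53)]
14 [(56, -8, 56), (58, -6, 56), (59, -5, 56), (59, -3, 56), (58, -1, 56), (55, 2, 54), (140, -28, 89)]
20 [(56, -8, 54), (58, -7, 55), (59, -5, 55), (59, -3, 55), (58, -1, 54)]
30 [(-3, 3, 28), (56, -8, 53), (58, -7, 53), (59, -5, 53), (59, -3, 53), (59, -1, 53)]
40 [(4, 1, 28), (55, -8, 50), (57, -7, 51), (58, -5, 51), (59, -3, 51), (58, -1, 51)]
60 [(7, 0, 23), (54, -8, 46), (57, -7, 47), (58, -5, 47), (58, -3, 47), (58, -1, 47)]
```

Call:
step_arm([
  [0.3, 0, 0, 0, 1],
  [0.8, 0, 0, 0, 1],
  [1.4, 0, 0, 0, 1],
  [2, 0, 0, 0, 1],
  [2.5, 0, 0, 0, 1],
  [3, 0, 0, 0, 1],
  [3.4, 0, 0, 0, 1],
  [3.6, 0, 0, 0, 1],
  [3.7, 0, 0, 0, 1],
  [3.7, 0, 0, 0, 1],
])

```text
t: 3.9
eef_pos: [0.5401, -0.0328, 0.1425]
ee_rot: [0.128, 1.57, -2.753]
force: [0.2, 0.4, -0.6]
width: 0.0004
```

```bash
cat > v.py <<'E'
from h import *
import sys
f=grab_frame("scene"); cv2.imwrite(f"pics/{sys.argv[1]}.png",cv2.resize(f["pixels"][60:240,180:360,::-1],None,fx=3.3,fy=3.3,interpolation=2))
C=cloud(f); a=np.deg2rad(15.3); D=np.array([-np.sin(a),np.cos(a),0]); X=np.array([np.cos(a),np.sin(a),0]); B=np.array([0.5415,-0.036,0])
L=np.stack([(C-B)@X,(C-B)@D,C[...,2]],-1)
hsv=cv2.cvtColor(f["pixels"],cv2.COLOR_RGB2HSV).astype(int)
H,S,V=hsv[...,0],hsv[...,1],hsv[...,2]
red=((H<8)|(H>172))&(S>150)&(V>70); blue=(H>100)&(H<122)&(S>60)&(V>100); pink=(H>140)&(H<168)&(S>40)&(V>120)
for n,m in(("red",red&(abs(L[...,0])<.04)&(L[...,1]<.15)&(L[...,1]>-.04)),("blue",blue&(abs(L[...,0])<.06)&(abs(L[...,1]-.1)<.12)),("pink",pink&(abs(L[...,0])<.06))):
    p=L[m]
    if len(p)>5: print(n,len(p),np.percentile(p,[3,50,97],axis=0).round(4).tolist())
m=(abs(L[...,0])<.025)&(L[...,1]<.14)&(L[...,1]>-.03)&(L[...,2]>.135)&(L[...,2]<.24)&~blue
p=L[m]; print("finger",len(p),p.min(0).round(3),p.max(0).round(3)) if len(p) else 0
E
python3 d.py 0.008 0.135; python3 v.py s3
```

```text
pos [ 0.5401 -0.0328  0.1425] target [ 0.5394 -0.0283  0.135 ] tool delta cm [ 0.75 -0.45 -0.05] roll -0.4 F [ 0.2  0.4 -0.6] w 0.0004 t 3.9 q6 -0.04
slide dir in tool [-0.    -1.     0.007]
along/lat vs button [ 0.0035 -0.0005]
red 260 [[-0.0174, -0.0205, 0.1071], [0.0083, -0.0053, 0.1147], [0.0309, 0.0137, 0.1179]]
blue 509 [[-0.0204, 0.0272, 0.1049], [0.0316, 0.0431, 0.126], [0.0489, 0.0865, 0.1309]]
pink 212 [[-0.0249, 0.1564, 0.1125], [0.0015, 0.178, 0.1154], [0.0227, 0.2028, 0.1186]]
finger 134 [-0.015 -0.009  0.163] [0.021 0.005 0.209]
```

View pics/s3.png

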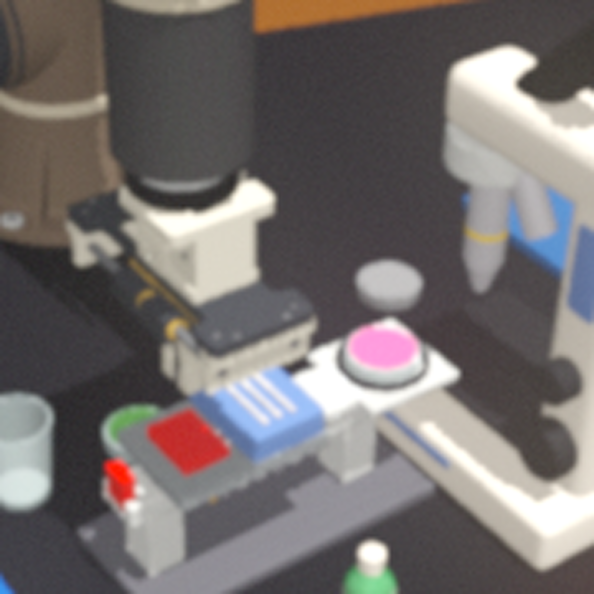

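Call:
step_arm([
  [0.1, -0.1, 0, 0, 1],
  [0.3, -0.3, 0, 0, 1],
  [0.5, -0.4, 0, 0, 1],
  [0.6, -0.4, 0, 0, 1],
  [0.7, -0.4, 0, 0, 1],
  [0.8, -0.4, 0, 0, 1],
  [0.9, -0.4, 0, 0, 1],
  [1, -0.4, 0, 0, 1],
  [1, -0.4, 0, 0, 1],
  [1, -0.4, 0, 0, 1],
])

```text
t: 4.78
eef_pos: [0.539, -0.029, 0.1326]
ee_rot: [-0.135, 1.571, -3.017]
force: [0.1, 0.1, 0.1]
width: 0.0004
```

```bash
python3 d.py 0.008 0.1; python3 v.py s4
```

```text
pos [ 0.539  -0.029   0.1326] target [ 0.5394 -0.0283  0.1   ] tool delta cm [ 3.26 -0.06 -0.05] roll -0.4 F [0.1 0.1 0.1] w 0.0004 t 4.7833 q6 -0.05
slide dir in tool [ 0.    -1.     0.007]
along/lat vs button [ 0.0074 -0.0005]
red 264 [[-0.017, -0.0203, 0.1076], [0.009, -0.0052, 0.1148], [0.0308, 0.0137, 0.1177]]
blue 449 [[-0.0098, 0.0271, 0.1047], [0.0371, 0.0441, 0.1251], [0.0493, 0.0856, 0.1312]]
pink 212 [[-0.0238, 0.1564, 0.1126], [0.0017, 0.1788, 0.1155], [0.0232, 0.2023, 0.1179]]
finger 167 [-0.024 -0.03   0.153] [0.024 0.008 0.24 ]
```

Call:
step_arm([
  [0.3, 0, 0, 0, 1],
  [0.6, 0, 0, 0, 1],
  [0.9, 0, 0, 0, 1],
  [1.2, 0, 0, 0, 1],
  [1.5, 0, 0, 0, 1],
  [1.8, 0, 0, 0, 1],
  [2.1, 0, 0, 0, 1],
  [2.4, 0, 0, 0, 1],
  [2.5, 0, 0, 0, 1],
  [2.5, 0, 0, 0, 1],
])

```text
t: 5.67
eef_pos: [0.5389, -0.029, 0.1073]
ee_rot: [0.009, 1.57, -2.872]
force: [-0.1, 0.1, 1.0]
width: 0.0005
```

```bash
python3 d.py 0.008 0.1; python3 v.py s5
```

```text
pos [ 0.5389 -0.029   0.1073] target [ 0.5394 -0.0283  0.1   ] tool delta cm [ 0.73 -0.05 -0.07] roll -0.4 F [-0.1  0.1  1. ] w 0.0005 t 5.6667 q6 -0.05
slide dir in tool [-0.    -1.     0.007]
along/lat vs button [ 0.0075 -0.0007]
red 227 [[-0.0178, -0.0208, 0.107], [0.0126, -0.0077, 0.1147], [0.0309, 0.0121, 0.1177]]
blue 290 [[0.0216, 0.0276, 0.1057], [0.0455, 0.0503, 0.1221], [0.0495, 0.0855, 0.1306]]
pink 210 [[-0.0229, 0.156, 0.1131], [0.0029, 0.1786, 0.1157], [0.0244, 0.2007, 0.1189]]
finger 293 [-0.025 -0.03   0.136] [0.025 0.007 0.24 ]
```

View pics/s5.png

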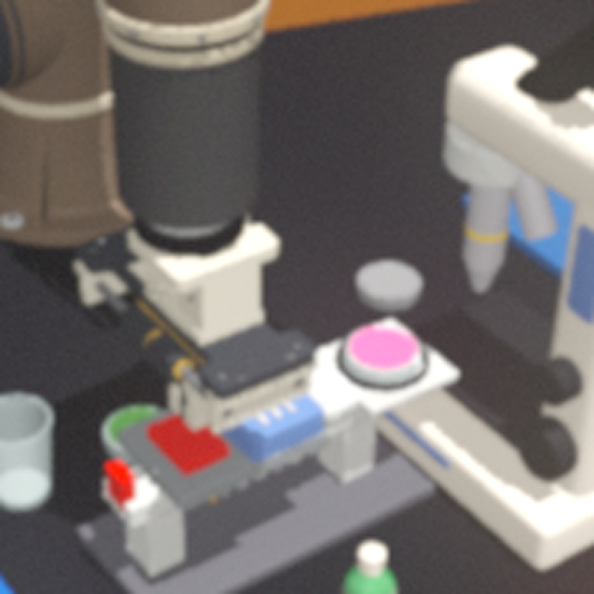

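Call:
step_arm([
  [0.1, 0, 0, 0, 1],
  [0.2, 0, 0, 0, 1],
  [0.3, 0, 0, 0, 1],
  [0.4, 0, 0, 0, 1],
  [0.5, 0, 0, 0, 1],
  [0.6, 0, 0, 0, 1],
  [0.7, 0, 0, 0, 1],
  [0.8, 0, 0, 0, 1],
  [0.9, 0, 0, 0, 1],
  [1, 0, 0, 0, 1],
])

```text
t: 6.55
eef_pos: [0.5391, -0.0289, 0.0976]
ee_rot: [3.026, 1.571, 0.144]
force: [0.2, 0.4, -1.1]
width: 0.0005
```

```bash
python3 d.py 0.008 0.09; python3 v.py s6
```

```text
pos [ 0.5391 -0.0289  0.0976] target [ 0.5394 -0.0283  0.09  ] tool delta cm [ 0.76 -0.05 -0.05] roll -0.4 F [ 0.2  0.4 -1.1] w 0.0005 t 6.55 q6 -0.05
slide dir in tool [-0.    -1.     0.007]
along/lat vs button [ 0.0075 -0.0005]
red 183 [[-0.0176, -0.0206, 0.1056], [0.0161, -0.0112, 0.1144], [0.0309, 0.0114, 0.1177]]
blue 237 [[0.0302, 0.0276, 0.1052], [0.0461, 0.0525, 0.1209], [0.0495, 0.0869, 0.1301]]
pink 214 [[-0.0238, 0.1566, 0.113], [0.0017, 0.1777, 0.1155], [0.0243, 0.2015, 0.1183]]
finger 293 [-0.025 -0.03   0.135] [0.025 0.007 0.24 ]
```

Call:
step_arm([
  [0.1, 0, 0, 0, 1],
  [0.2, 0, 0, 0, 1],
  [0.3, 0, 0, 0, 1],
  [0.4, 0, 0, 0, 1],
  [0.5, 0, 0, 0, 1],
  [0.5, 0, 0, 0, 1],
  [0.5, 0, 0, 0, 1],
  [0.5, 0, 0, 0, 1],
  [0.5, 0, 0, 0, 1],
  [0.5, 0, 0, 0, 1],
])

```text
t: 7.43
eef_pos: [0.5391, -0.0289, 0.0928]
ee_rot: [3.129, 1.571, 0.247]
force: [-0.3, -0.2, 2.6]
width: 0.0006
```

```bash
python3 d.py 0.008 0.09; python3 v.py s7
```

```text
pos [ 0.5391 -0.0289  0.0928] target [ 0.5394 -0.0283  0.09  ] tool delta cm [ 0.28 -0.05 -0.04] roll -0.4 F [-0.3 -0.2  2.6] w 0.0006 t 7.4333 q6 -0.05
slide dir in tool [-0.    -1.     0.007]
along/lat vs button [ 0.0075 -0.0004]
red 149 [[-0.016, -0.0208, 0.1055], [0.0133, -0.0112, 0.1116], [0.0314, 0.0071, 0.1152]]
blue 197 [[0.0344, 0.0283, 0.1045], [0.0467, 0.0536, 0.1186], [0.0499, 0.087, 0.1295]]
pink 211 [[-0.0252, 0.156, 0.1126], [0.0026, 0.1781, 0.1158], [0.0238, 0.2021, 0.1189]]
finger 289 [-0.025 -0.03   0.135] [0.025 0.005 0.24 ]
```

View pics/s7.png

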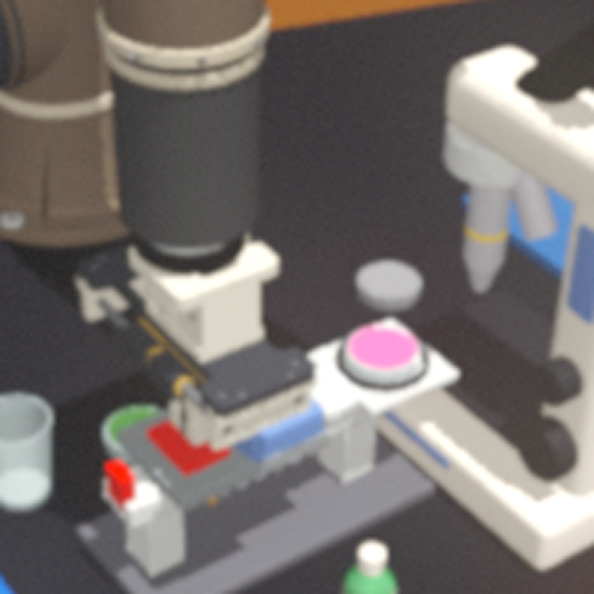

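Contact at TCP z of about 0.0955 confirms the 37 mm offset. The button is about 2.5 mm down, so I press on.

Call:
step_arm([
  [0.1, 0, 0, 0, 1],
  [0.2, 0, 0, 0, 1],
  [0.3, 0, 0, 0, 1],
  [0.4, 0, 0, 0, 1],
  [0.5, 0, 0, 0, 1],
  [0.6, 0, 0, 0, 1],
  [0.6, 0, 0, 0, 1],
  [0.6, 0, 0, 0, 1],
  [0.6, 0, 0, 0, 1],
  [0.6, 0, 0, 0, 1],
])

```text
t: 8.32
eef_pos: [0.5392, -0.0289, 0.0873]
ee_rot: [2.757, 1.57, -0.124]
force: [-4.4, 0.7, 10.5]
width: 0.0006
```

```bash
python3 d.py 0.008 0.09; python3 v.py s8
```

```text
pos [ 0.5392 -0.0289  0.0873] target [ 0.5394 -0.0283  0.09  ] tool delta cm [-0.27 -0.05 -0.03] roll -0.4 F [-4.4  0.7 10.5] w 0.0006 t 8.3167 q6 -0.05
slide dir in tool [-0.    -1.     0.007]
along/lat vs button [ 0.0075 -0.0003]
red 108 [[-0.0162, -0.02, 0.1044], [0.0097, -0.0111, 0.1073], [0.0285, 0.0022, 0.1096]]
blue 146 [[0.0363, 0.0284, 0.1049], [0.047, 0.056, 0.116], [0.0496, 0.0872, 0.1277]]
pink 209 [[-0.0238, 0.1559, 0.113], [0.0028, 0.1785, 0.1158], [0.0235, 0.201, 0.1187]]
finger 296 [-0.025 -0.03   0.135] [0.025 0.006 0.24 ]
```

Call:
step_arm([
  [0.05, -0.1, 0, 0, 1],
  [0.05, -0.3, 0, 0, 1],
  [0.05, -0.6, 0, 0, 1],
  [0.05, -1, 0, 0, 1],
  [0.05, -1.4, 0, 0, 1],
  [0.05, -1.8, 0, 0, 1],
  [0.05, -2.2, 0, 0, 1],
  [0.05, -2.6, 0, 0, 1],
  [0.05, -2.9, 0, 0, 1],
  [0.05, -3, 0, 0, 1],
])

```text
t: 9.2
eef_pos: [0.5311, -0.0005, 0.0872]
ee_rot: [1.301, 1.57, -1.58]
force: [-5.5, -3.9, 14.5]
width: 0.001
```

```bash
python3 d.py 0.104 0.087; python3 v.py s9
```

```text
pos [ 5.311e-01 -5.000e-04  8.720e-02] target [0.5141 0.0643 0.087 ] tool delta cm [ 0.01 -6.7  -0.02] roll -0.4 F [-5.5 -3.9 14.5] w 0.001 t 9.2 q6 -0.11
slide dir in tool [-0.001 -1.     0.006]
along/lat vs button [ 0.037  -0.0006]
red 107 [[-0.0181, 0.0099, 0.1038], [0.0103, 0.0181, 0.1071], [0.0282, 0.0339, 0.1097]]
blue 139 [[0.0369, 0.0577, 0.104], [0.0466, 0.0857, 0.1157], [0.0497, 0.1175, 0.1277]]
pink 191 [[-0.0241, 0.185, 0.1127], [0.0015, 0.2064, 0.1156], [0.0227, 0.2285, 0.1183]]
finger 358 [-0.025 -0.003  0.135] [0.025 0.036 0.24 ]
```

View pics/s9.png

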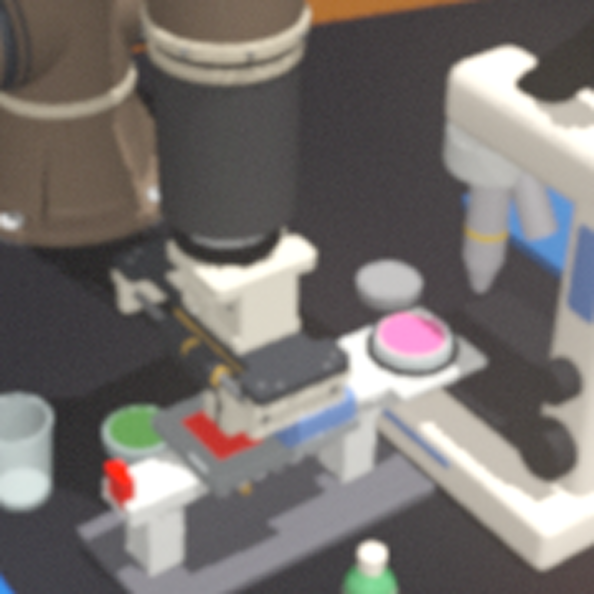

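The carriage moved about 29 mm with the button still down. I keep pushing.

Call:
step_arm([
  [0, -0.1, 0, 0, 1],
  [0, -0.4, 0, 0, 1],
  [0, -0.8, 0, 0, 1],
  [0, -1.2, 0, 0, 1],
  [0, -1.6, 0, 0, 1],
  [0, -2, 0, 0, 1],
  [0, -2.4, 0, 0, 1],
  [0, -2.8, 0, 0, 1],
  [0, -3.2, 0, 0, 1],
  [0, -3.5, 0, 0, 1],
])

```text
t: 10.08
eef_pos: [0.5217, 0.033, 0.0872]
ee_rot: [0.805, 1.569, -2.076]
force: [-6.2, -3.6, 15.8]
width: 0.0005
```

```bash
python3 d.py 0.104 0.087; python3 v.py s10;python3 - <<'E'
from h import *
g=grab_frame("scene"); cv2.imwrite("pics/full10.png",g["pixels"][0:260,130:430,::-1].repeat(2,0).repeat(2,1)); C=cloud(g)
m=(C[...,2]>.42)&(C[...,1]>.1)&(C[...,0]>.2)&(C[...,0]<.8)
print(m.sum(), C[m].min(0) if m.any() else 0)
E
```

```text
pos [0.5217 0.033  0.0872] target [0.5141 0.0643 0.087 ] tool delta cm [ 0.01 -3.22 -0.07] roll -0.4 F [-6.2 -3.6 15.8] w 0.0005 t 10.0833 q6 -0.18
slide dir in tool [-0.001 -1.     0.007]
along/lat vs button [ 0.0718 -0.0009]
red 105 [[-0.0175, 0.0448, 0.1046], [0.0126, 0.0532, 0.1067], [0.0277, 0.0719, 0.1095]]
blue 138 [[0.0327, 0.0928, 0.0288], [0.046, 0.1209, 0.1149], [0.0499, 0.1997, 0.126]]
pink 167 [[-0.0233, 0.2205, 0.1126], [-0.0002, 0.2413, 0.1158], [0.0214, 0.264, 0.119]]
finger 360 [-0.025  0.032  0.135] [0.025 0.074 0.24 ]
2277 [0.4455632  0.10000983 0.43583987]
```

View pics/full10.png

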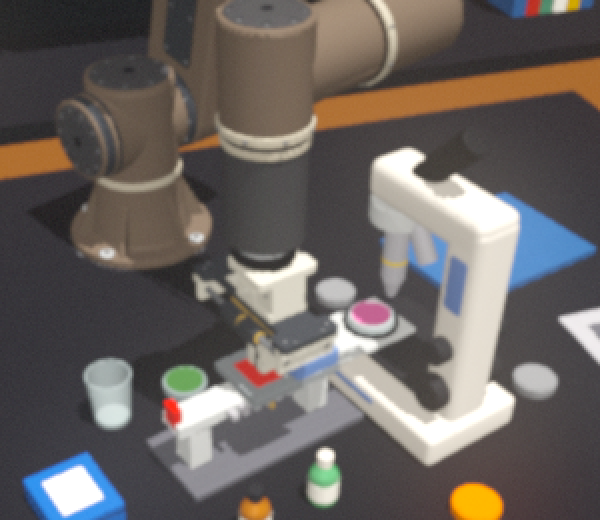

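The tube is clear of the microscope (lowest arm point over it at z 0.436) and the carriage is at about 64 mm. Now the last stretch, with a small overshoot against the stop.

Call:
step_arm([
  [0, -0.2, 0, 0, 1],
  [0, -0.6, 0, 0, 1],
  [0, -1, 0, 0, 1],
  [0, -1.5, 0, 0, 1],
  [0, -2, 0, 0, 1],
  [0, -2.4, 0, 0, 1],
  [0, -2.8, 0, 0, 1],
  [0, -3.1, 0, 0, 1],
  [0, -3.4, 0, 0, 1],
  [0, -3.6, 0, 0, 1],
])

```text
t: 11.02
eef_pos: [0.5132, 0.0671, 0.0872]
ee_rot: [1.388, 1.568, -1.493]
force: [-0.0, -9.9, 11.4]
width: 0.0005
```

```bash
python3 d.py 0.104 0.087; python3 v.py s11
```

```text
pos [0.5132 0.0671 0.0872] target [0.5141 0.0643 0.087 ] tool delta cm [ 0.02  0.29 -0.01] roll -0.3 F [-0.  -9.9 11.4] w 0.0005 t 11.0167 q6 -0.25
slide dir in tool [-0.003 -1.     0.006]
along/lat vs button [ 1.069e-01 -1.000e-04]
red 118 [[-0.0185, 0.0771, 0.1041], [0.0088, 0.087, 0.107], [0.0274, 0.1067, 0.11]]
blue 119 [[0.0322, 0.1247, 0.027], [0.0459, 0.1512, 0.1139], [0.0489, 0.2007, 0.124]]
pink 165 [[-0.0223, 0.2544, 0.1123], [0.0004, 0.2764, 0.1157], [0.0199, 0.3015, 0.1183]]
finger 383 [-0.025  0.066  0.136] [0.025 0.113 0.24 ]
```

View pics/s11.png

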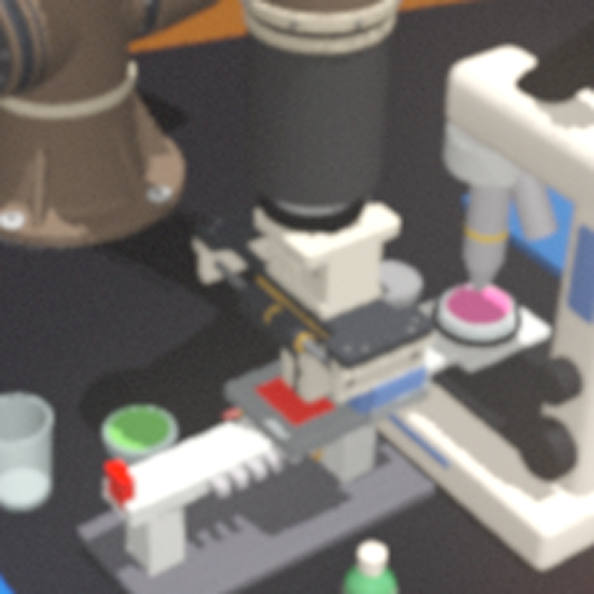

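The carriage travelled about 97 mm and the stop now resists with about 9.5 N, up from 1.8 N while sliding. The button is still down. Now I lift straight up.

Call:
step_arm([
  [0, 0, 0, 0, 1],
  [0, 0, 0, 0, 1],
  [-0.2, 0, 0, 0, 1],
  [-0.5, 0, 0, 0, 1],
  [-0.9, 0, 0, 0, 1],
  [-1.4, 0, 0, 0, 1],
  [-2, 0, 0, 0, 1],
  [-2.8, 0, 0, 0, 1],
  [-3.6, 0, 0, 0, 1],
  [-4.5, 0, 0, 0, 1],
])

```text
t: 11.9
eef_pos: [0.513, 0.0689, 0.1319]
ee_rot: [-0.94, 1.571, 2.461]
force: [-0.1, 0.1, -0.5]
width: 0.0006
```

```bash
python3 d.py 0.0 0.19; python3 v.py s12
```

```text
pos [0.513  0.0689 0.1319] target [ 0.5415 -0.036   0.19  ] tool delta cm [-5.81 10.87 -0.05] roll -0.4 F [-0.1  0.1 -0.5] w 0.0006 t 11.9 q6 -0.25
slide dir in tool [ 0.    -1.     0.007]
along/lat vs button [0.1087 0.0002]
red 233 [[-0.0179, 0.0755, 0.1076], [0.0085, 0.0905, 0.1143], [0.0295, 0.1092, 0.1178]]
blue 420 [[-0.0277, 0.1228, 0.1045], [0.0361, 0.1342, 0.1227], [0.0478, 0.1824, 0.1308]]
pink 180 [[-0.0247, 0.1215, 0.1086], [0.0003, 0.2749, 0.1155], [0.0216, 0.3015, 0.119]]
finger 277 [-0.025  0.069  0.153] [0.025 0.12  0.24 ]
```

Call:
step_arm([
  [-1, 0, 0, 0, 1],
  [-2.5, 0, 0, 0, 1],
  [-4, 0.5, 0, 0, 1],
  [-5.5, 2, 0, 0, 1],
  [-6, 4, 0, 0, 1],
  [-6, 6, 0, 0, 1],
  [-6, 8, 0, 0, 1],
  [-6, 10, 0, 0, 1],
  [-6, 11, 0, 0, 1],
  [-6, 11, 0, 0, 1],
])

```text
t: 12.78
eef_pos: [0.5416, -0.0391, 0.1913]
ee_rot: [0.428, 1.57, -2.456]
force: [0.5, 0.8, -0.3]
width: 0.0005
```

```bash
python3 d.py 0.0 0.19; python3 v.py s13; python3 m.py E | grep -E "red|pink"
```

```text
pos [ 0.5416 -0.0391  0.1913] target [ 0.5415 -0.036   0.19  ] tool delta cm [ 0.13 -0.3  -0.07] roll -0.5 F [ 0.5  0.8 -0.3] w 0.0005 t 12.7833 q6 -0.03
slide dir in tool [-0.    -1.     0.009]
along/lat vs button [-0.003  -0.0008]
red 229 [[-0.018, 0.0761, 0.1084], [0.0076, 0.0913, 0.1147], [0.0299, 0.1102, 0.1182]]
blue 559 [[-0.0395, 0.1227, 0.107], [0.0194, 0.1372, 0.1265], [0.048, 0.1838, 0.1313]]
pink 183 [[-0.0249, 0.1244, 0.1054], [-0.0014, 0.275, 0.1154], [0.0192, 0.3018, 0.1186]]
finger 106 [-0.017 -0.015  0.136] [0.024 0.136 0.24 ]
scene red [393   0   7   8  46] [396.   3.] med [-0.6471  1.137   0.0137] rect [-648.7 1137.9] [21.2 29. ] 31.4
scene red [258 171  23  17 231] [269. 179.] med [0.525  0.0541 0.1144] rect [522.1  55.6] [51.7 38.1] 15.3
scene red [211 199   9  13  74] [215. 205.] med [ 0.5623 -0.0927  0.1021] rect [562.6 -92.1] [21.8  9.7] 3.8
scene pink [315 146  20  12 181] [325. 152.] med [0.4683 0.23   0.1155] rect [466.5 231.6] [50.4 53. ] 77.1
```

View pics/s13.png

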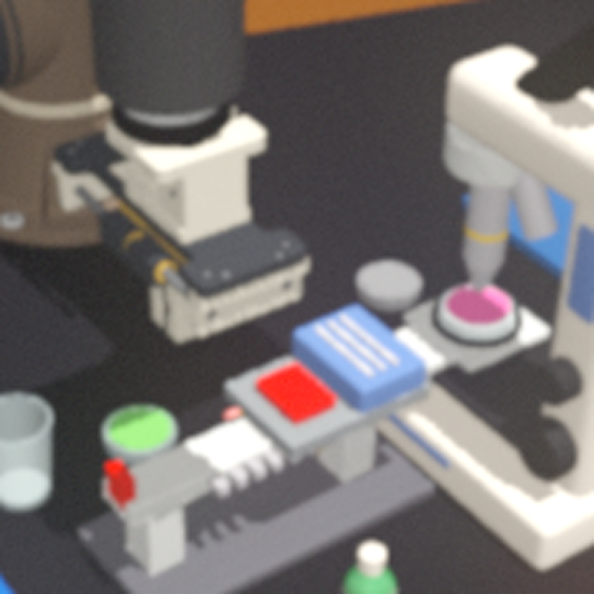

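View pics/sceneE.png

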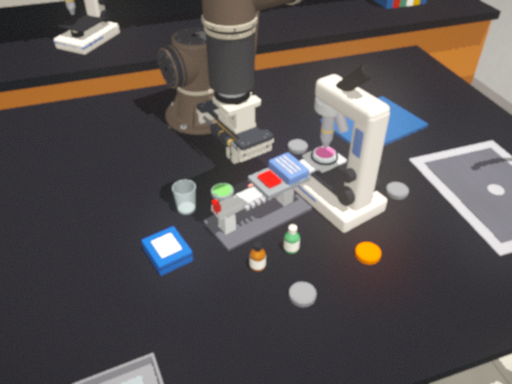

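```bash
python3 -c "
from station import *
print(get_state()['force']); print(job_done())"
```

```text
[ 0.2382695   0.21475496 -0.44779734]
the job is handed in; nothing more can be done
None
```

I pressed the red button down with closed fingers, pushed the carriage along its rail to the end stop, then let the button spring up. I moved clear and handed the job in at about 13 s. No verdict was reported.

**Carriage:** the last picture showed the button and shoulder 96–97 mm further along than at the start. Resistance rose from about 2 N while sliding to about 9.5 N at the stop.

**Button:** it was fully down at the start and at the stop, pressed with 10–16 N. It is back up at about its starting height, roughly 115–118 mm above the bench.

**Dish and bystanders:** the dish lies flat in its ring under the objective. The bystanders visible in the scene picture look unmoved, but I did not measure them. The pencil is hidden from that camera.

**Checks that disagreed:**
- **Tool height:** the fingertips were about 37 mm higher than the reported TCP pose and text imply, both in the pictures and at contact. I therefore descended in small steps by force and picture.
- **Dish shift:** the dish measured 97–100 mm of travel, partly hidden by the objective. It may have slid 1–3 mm within its ring, which should be within the 5 mm limit.

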